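# Hold a sample cell in the colour grader's light path

### The arm

A 6-joint arm with a two-finger parallel gripper is mounted at the origin on the work surface. World frame = base frame: x ahead of the robot, y to its left, z up, the work surface at z = 0. Lengths are in mm, angles in rad, forces in N, time in s.
With the tool pointing down it reaches from about 400 to 925 mm from the base axis. Payload 12.5 kg.
Tool frame: the origin (TCP) lies on the mounting face of the last link; the fingertips stand 190 mm ahead of it and the grasp point (between the pads) lies 171 mm ahead of it; x points along the fingers, y is the direction in which the jaws open and shut, and the axes are right-handed (so a half turn about x gives the same grasp; the last joint's range is limited). The gripper opens to 95 mm and grips with 3 to 60 N. Pads are 20 mm wide; open, the fingers measure 119 mm over their backs; the gripper's body (75 mm by 180 mm) begins 59 mm behind the grasp point.
Start: joints at [1.005, 0.491, 1.559, -0, 1.092, -0.106], TCP at [277.333, 560.099, 404.761] pointing down, gripper open.
Joint ranges: [-3.1, 3.1], [-0.84, 2.19], [0.05, 2.79], [-1.13, 4.28], [0.06, 2.93], [-2.69, 2.69]. Speed limits (rad/s): [2.22, 2.22, 2.79, 3.14, 3.14, 3.14].

### API

Orientations are given as [roll, pitch, yaw] about the fixed x, y, z axes, in that order (R = Rz(yaw) Ry(pitch) Rx(roll)).
In Python, from cell import env, eyes gives the robot as it stands. The module is installed in compiled form; this text tells all that it offers.
- The arm moves only by the tool jog_arm, never from a script. Its argument "deltas" is one flat list of numbers, 7 for each row, row after row: the shift along the tool's x, y, z in mm, then the turn, a rotation vector about the tool's x, y, z in rad, then the opening, from 0 (shut) to 1 (fully open). A call has 1 to 10 rows; each row shifts and turns the pose as measured when the row begins, along the tool's axes as they then stand; what a row does not reach is not made up. A row lasts 1/8 s, in which the tool goes at most 62.5 mm and 10.7 degrees, less where a joint would pass 70% of its speed; a pose out of reach is approached as far as the arm can. A call is refused whole if a number of a shift passes 62.5 or a number of a turn 0.188, either way. A call with a gripper value outside its range is refused whole. The fingers move at their own pace and stop on an object; the grip force is fixed at half the most. Time passes only in rows, so rows that do not move let the fingers close. It gives the time, the measured TCP pose, the force and the opening at its end, in the units of the state.
- env.state(): the state, without advancing time (a new reading comes with each control period).
- eyes.read_camera(name): name is "scene" or "side" or "wrist"; returns a dict with "image" (420x560x3 uint8, red, green, blue), "fovy" (degrees; the focal length in pixels is half the picture's height over the tangent of half this angle, whatever the lens; pixels are square), "cx", "cy" (the principal point, pixels), "world_from_camera" (4x4, takes a point from camera to world coordinates). Camera axes: x right, y up, looking along -z (the intrinsics and any distortion apply to the point x, -y, -z); pixel columns grow to the right and rows downward; lengths in mm; the calibration is good to about 2 mm. A picture is of the moment at which its call begins. There is no depth.
- env.job_done(): hands the job in, once; it reports no verdict.
The state is a dict: "t": time; "joints": joint angles; "qvel": joint speeds; "tau": joint torques, N m; "eef_pos": TCP position; "tcp_rot": TCP orientation; "ft_force": force on the tool from outside, world axes, zero at the start; "moment": the same for the moment, N m; "opening": opening from 0.0 (shut) to 1.0 (fully open).
Only numpy, scipy, OpenCV 4.12 (cv2) and the standard library are available. Lean on these libraries where they do the work, as an engineer would, in place of code of your own. Each camera call takes 0.05 s, during which the arm holds its last target.

### The job

At the shop counter the honey-colour grader is to be zeroed with the tall empty sample cell. First push the grader's open filter drawer fully home, past its catch; then take the tall cell out of the wooden stand, gripping it by its two broad frosted faces only and never touching its narrow clear faces, and hold it upright in the middle of the light path between the grader's two lenses, at lens height and clear of the grader, with the clear faces square to the lenses. Finish while still holding it there, motionless (do not put it down or let go), and leave the short cell, jar, tape roll and coasters where they are.

Things in the scene. Friction and masses are not known exactly. Their poses are not given: they have to be found in the camera images.
- drawer (a joint): how far the filter drawer stands out of the lamp housing, m: 0 = fully home at its stop, 0.03 to 0.06 at the start. It slides along the grader's x axis (-x opens) with about 1 N friction and stays where left; over the last 10 mm a spring catch resists with a few N more and, once passed (at about 5 mm), keeps the drawer in. 10 N push it home
- drawer_pull (a point): centre of the front face of the black pull block (40 wide x 14 deep x 16 mm high) on the grey drawer front (62 wide x 52 mm high, 49 to 101 mm above the counter). Moves with the drawer, 75 mm above the counter; axes are the grader's: push along +x. With the drawer home it is 22 mm in front of the lamp housing's face
- grader: honey-colour grader, fixed: black base 170 (x) x 300 (y) x 20 mm high with two grey housings 150 (x) x 90 (y) mm, tops 115 mm above the counter: lamp housing with drawer at +y, receiver housing with dark display at -y; between them an open bay 110 mm wide, floor 20 mm above the counter. Origin: centre of underside. x: front (drawer side) to back; y: light path, marked by a black rib on each top
- beam (a point): middle of the light path, midway between the two lenses, 75 mm above the counter over the grader's origin. The path runs along y (the grader's axes); the lens rims (34 mm across) reach 3 to 4 mm out of the housings' inner walls, at y = +-51 mm.
- stand: low pale wooden block 130 (x) x 50 (y) x 18 mm high, fixed to the counter, with two sockets 12 mm deep at x = +-30 mm; one holds the tall cell, the other the short cell, either way round. Origin: centre of its underside; z up. It is turned on the counter so that its x axis points roughly sideways (world y).
- cell: tall sample cell, closed empty glass, about 50 g, 29 (x) x 16 (y) x 60 mm high, standing loosely (1 mm play) in a 12 mm deep socket, so its top is 66 mm above the counter, 48 mm above the stand. Origin: centre of its underside. x: through the two narrow clear faces; y: through the two broad frosted faces (16 mm apart); z up. Either clear face may look at either lens
- cell_mid (a point): centre of the tall cell, 30 mm above its underside, axes as cell
- cell_frost_a: broad frosted (matt whitish) face plate of the tall cell at its +y side, 28 wide x 60 mm high x 2 mm; it may be gripped. The listed pose is the cell's origin and axes.
- cell_frost_b: the same frosted plate at the cell's -y side; the listed pose is the cell's origin and axes.
- cell_clear_a: narrow clear glass face of the tall cell at its +x side, 12 wide x 56 mm high, standing 0.5 mm proud of the frosted plates' edges; must not be touched. The listed pose is the cell's origin and axes.
- cell_clear_b: the same clear face at the cell's -x side; the listed pose is the cell's origin and axes.
- short_cell: bystander: a cell like the tall one but only 34 mm high, in the stand's other socket, 60 mm from the tall one along the stand's x; reaches 40 mm above the counter. Origin: centre of its underside.
- jar: bystander: closed glass jar with a metal lid, 60 mm across, 70 mm high, loose on the counter. Origin: centre of its underside.
- tape: bystander: roll ring of paper tape lying flat, 90 mm across outside, 76 mm inside, 25 mm high, loose. Origin: centre of its underside.
- coasters: bystander: stack of round wooden coasters, 60 mm across, 35 mm high, loose as one piece. Origin: centre of its underside.
There are look-alikes about, which are no part of the job. What is shaped like the cell but pink is not meant. What is shaped like the stand but turquoise is not meant.

How it is judged (in metres and radians):
On the way, in this order (a step that is already met when the one before it is completed fails the run):
1. the filter drawer is fully home (within 3 mm) (value of joint drawer below 0.003 m), for 0.2 s.
2. the tall cell is out of the stand, gripped on both frosted faces (contact force between the fingers and cell_frost_a above 1 N and contact force between the fingers and cell_frost_b above 1 N and contact force between cell and grader below 0.1 N and contact force between cell and stand below 0.1 N and height (world z) of cell above 0.025 m), for 0.2 s.
3. the tall cell is in the light path, gripped, upright and square (contact force between the fingers and cell_frost_a above 1 N and contact force between the fingers and cell_frost_b above 1 N and contact force between cell and grader below 0.1 N and contact force between cell and stand below 0.1 N and x of cell_mid in the frame of beam between -0.007 and 0.007 m and y of cell_mid in the frame of beam between -0.025 and 0.025 m and z of cell_mid in the frame of beam between -0.015 and 0.015 m and angle between the x axis of cell and the y axis of grader, either way round below 0.14 rad and angle between cell's own z axis and vertical below 0.14 rad), for 0.2 s.
At the end, for the whole second after the job is handed in: Drawer within 3 mm of home. Tall cell gripped (over 1 N on each frosted face), still, touching neither grader nor stand; its centre within 7 mm of the light path front to back, 15 mm in height, 25 mm of midway between the lenses; upright and square within 0.14 rad (all of step 3 and value of joint drawer below 0.003 m and linear speed of cell below 0.03 m/s); the arm keeps its last pose, push and grip.
It fails at once if the short cell, jar, tape roll or coaster stack is shifted by more than 20 mm (distance of any of short_cell, jar, tape, coasters from where it was at the start of the episode above 0.02 m).
It fails at once if the robot touches a clear face of the tall cell (contact force between any of the fingers, the arm and cell_clear_a above 0.5 N or contact force between any of the fingers, the arm and cell_clear_b above 0.5 N).
It fails at once if the tall cell is tipped over (more than 45 degrees) (angle between cell's own z axis and vertical above 0.8 rad).
It also fails if it takes over 51 s, if anything falls off the work surface, if the arm or the gripper's body presses on something with over 40 N, if the wrist force passes 120 N, or if a joint passes its speed limit or range.

## Working session

There is one attempt and no reset: what is moved stays moved. The work goes in short steps, Python scripts to look and compute and a tool call to move; the robot and the scene stay as the last step left them, time stands still between calls to the robot, and variables do not carry over. Pictures are saved under pics/ and viewed, and the job is handed in when it is done.

Besides the shell and the picture viewer there is one more tool, called after "Emit:" in YAML: its name, and indented under it one key for each argument. jog_arm: Moves the arm, as the interface text tells. Its arguments: {"type":"object","properties":{"deltas":{"type":"array","items":{"type":"number"}}},"required":["deltas"]}

```bash
mkdir -p pics; python3 - <<'E'
from cell import env, eyes
import cv2,pickle
s=env.state();print(s)
for n in ["scene","side","wrist"]:
    d=eyes.read_camera(n);pickle.dump(d,open(f"{n}0.pkl","wb"))
    cv2.imwrite(f"pics/{n}0.png",d["image"][:,:,::-1])
    print(n,[(k,v) for k,v in d.items() if k!="image"])
E
```

```text
{'t': 0.0, 'joints': array([ 1.00540198e+00,  4.91557216e-01,  1.55946075e+00, -7.72356516e-06,
        1.09171239e+00, -1.05612897e-01]), 'qvel': array([-8.49320431e-04, -9.30058923e-04,  6.16218788e-04, -1.28190794e-03,
        1.84865158e-03,  3.66079288e-05]), 'tau': array([-9.77746276e-04, -6.12634706e+01, -2.58184916e+01,  6.91784034e-02,
        4.81453200e-02, -1.17240029e-04]), 'eef_pos': array([277.31203604, 560.06739504, 404.15919683]), 'tcp_rot': array([-1.6703884 ,  1.56965861, -2.13016629]), 'ft_force': array([-1.50670503, -0.51570636, -0.95584089]), 'moment': array([-0.00070569,  0.04804528,  0.04124944]), 'opening': 0.9962725124585915}
scene [('fovy', 44.78437252399965), ('cx', 282.95186092416435), ('cy', 201.2687712808009), ('world_from_camera', array([[ 3.52770345e-01, -6.68038653e-01,  6.55192675e-01,
         1.41350888e+03],
       [ 9.35669594e-01,  2.45343251e-01, -2.53631819e-01,
        -2.74322917e+02],
       [ 8.68875776e-03,  7.02517649e-01,  7.11613279e-01,
         1.00600088e+03],
       [ 0.00000000e+00,  0.00000000e+00,  0.00000000e+00,
         1.00
[... 226 characters left out ...]
087605e-01,  6.71961708e-01, -7.08359802e-01,
        -8.93068709e+02],
       [ 1.71933929e-02,  7.28006805e-01,  6.85354273e-01,
         9.91487236e+02],
       [ 0.00000000e+00,  0.00000000e+00,  0.00000000e+00,
         1.00000000e+00]]))]
wrist [('fovy', 61.8415519359829), ('cx', 280.10754592246406), ('cy', 205.92003548396298), ('world_from_camera', array([[ 4.43696571e-01, -8.61872456e-01, -2.45579361e-01,
         2.08050734e+02],
       [ 8.96176429e-01,  4.26382683e-01,  1.22742065e-01,
         5.93534385e+02],
       [-1.07721816e-03, -2.74542668e-01,  9.61574315e-01,
         3.84829463e+02],
       [ 0.00000000e+00,  0.00000000e+00,  0.00000000e+00,
         1.00000000e+00]]))]
```

View pics/scene0.png

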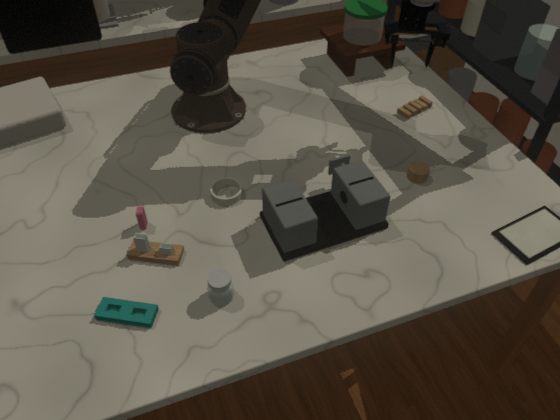

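View pics/side0.png

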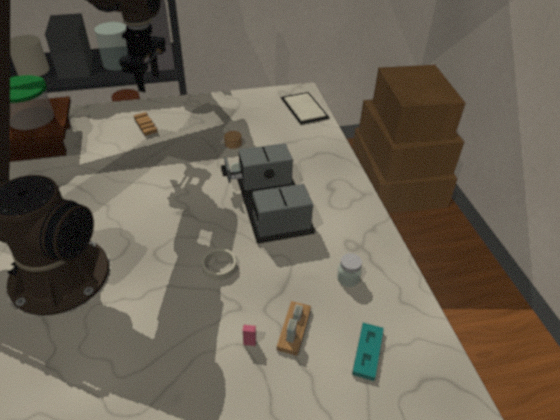

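View pics/wrist0.png

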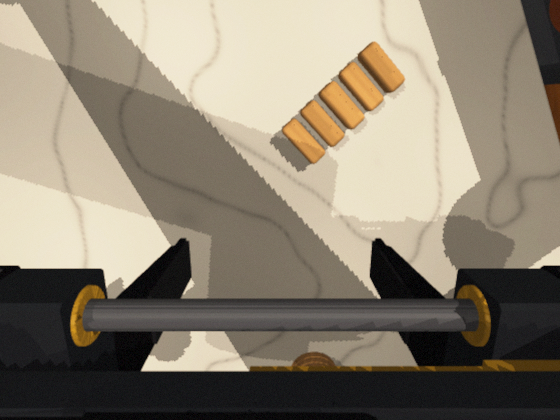

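The scene view shows the grader at about (325,205), its drawer pull at about (340,163), the wooden stand at (155,252) with the taller cell at (141,243), the short cell at (166,249), the pink decoy at (141,217) and the turquoise decoy stand at (127,312). The side view shows the stand at (295,327), the pink decoy at (249,335), and the drawer at (230,170). I'll enlarge both views.

```bash
cat > h.py <<'E'
import numpy as np,cv2,pickle
def load(n): return pickle.load(open(n+".pkl","rb"))
def K(d):
    f=210/np.tan(np.radians(d["fovy"])/2); return f,d["cx"],d["cy"]
def ray(d,u,v):
    f,cx,cy=K(d);T=d["world_from_camera"]
    r=T[:3,:3]@np.array([(u-cx)/f,-(v-cy)/f,-1.]);return T[:3,3],r/np.linalg.norm(r)
def onz(d,u,v,z):
    o,r=ray(d,u,v);return o+r*(z-o[2])/r[2]
def proj(d,P):
    f,cx,cy=K(d);T=d["world_from_camera"];p=T[:3,:3].T@(np.asarray(P,float)-T[:3,3])
    return np.array([cx+f*p[0]/-p[2],cy-f*p[1]/-p[2]])
def tri(L):
    A=np.zeros((3,3));b=np.zeros(3)
    for d,u,v in L:
        o,r=ray(d,u,v);M=np.eye(3)-np.outer(r,r);A+=M;b+=M@o
    x=np.linalg.solve(A,b)
    return x,[np.linalg.norm((np.eye(3)-np.outer(r,r))@(x-o)) for o,r in [ray(*l) for l in L]]
def crop(d,x0,y0,x1,y1,k,name,ov=[]):
    im=cv2.resize(d["image"][y0:y1,x0:x1,::-1],None,fx=k,fy=k,interpolation=cv2.INTER_CUBIC)
    for p in ov: cv2.circle(im,(int((p[0]-x0+.5)*k),int((p[1]-y0+.5)*k)),3,(0,0,255),1)
    step=10 
    for u in range((x0//step+1)*step,x1,step): cv2.line(im,((u-x0)*k,0),((u-x0)*k,6 if u%50 else 16),(0,255,255),1)
    for v in range((y0//step+1)*step,y1,step): cv2.line(im,(0,(v-y0)*k),(6 if v%50 else 16,(v-y0)*k),(0,255,255),1)
    cv2.imwrite("pics/"+name,im)
E
python3 - <<'E'
from h import *
s=load("scene0");t=load("side0")
crop(s,250,140,400,260,5,"s_gr.png");crop(s,115,195,195,275,7,"s_st.png")
crop(t,215,120,335,250,4,"t_gr.png");crop(t,235,290,325,365,7,"t_st.png")
E
```

```text
(no output)
```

View pics/s_gr.png

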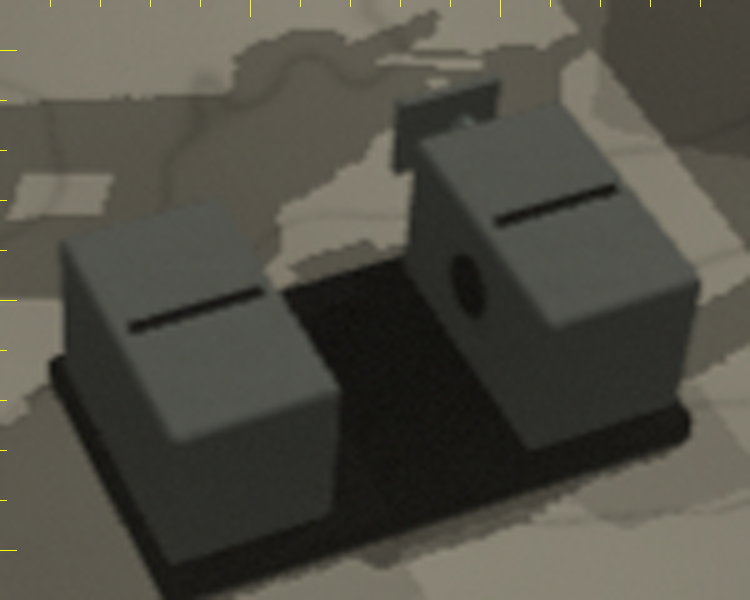

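View pics/s_st.png

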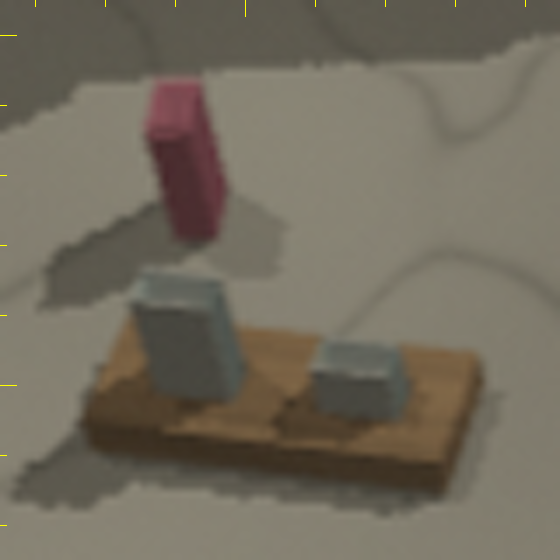

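View pics/t_gr.png

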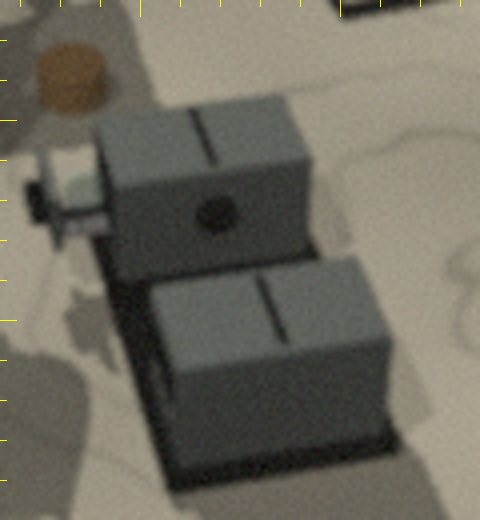

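View pics/t_st.png

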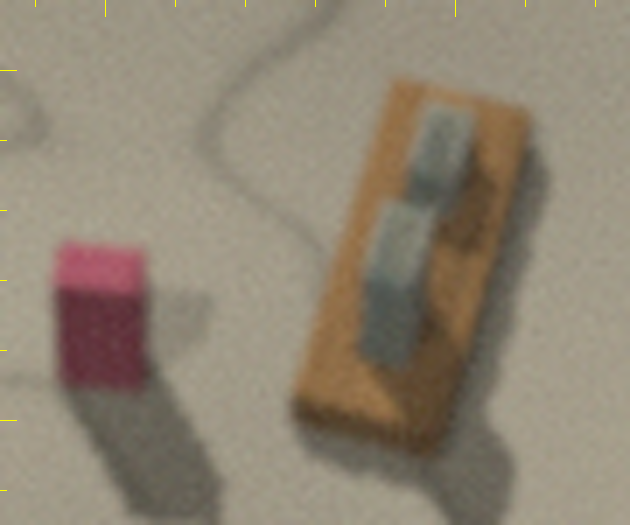

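Candidates for the cell: grey tall one at scene (141,243) / side (292,328), pink one at scene (141,217) / side (249,335), and short grey one at scene (166,249). The grey tall one fits: it is colourless, stands in the wooden stand and is the taller of the two there. The crops confirm this. Next I measure corners in both views.

```bash
python3 - <<'E'
from h import *
s=load("scene0");t=load("side0")
S=lambda x,y,x0=250,y0=140,k=5:(s,x/k+x0-.5,y/k+y0-.5)
T=lambda x,y,x0=215,y0=120,k=4:(t,x/k+x0-.5,y/k+y0-.5)
print("grader tops")
pr={"Rf-":((62,242),(178,375)),"Rf+":((218,202),(150,285)),"Rb+":((338,390),(357,260)),"Rb-":((178,440),(390,338)),
"Lf-":((418,142),(118,185)),"Lf+":((558,102),(97,125)),"Lb+":((698,280),(285,95)),"Lb-":((557,327),(308,157)),
"rib R-":((130,328),(284,342)),"rib R+":((264,291),(260,278)),"rib L-":((496,223),(213,164)),"rib L+":((616,187),(192,110))}
for n,(a,b) in pr.items():
    x,e=tri([S(*a),T(*b)]);print(n,x.round(1),np.round(e,1),onz(*S(*a),115).round(0)[:2],onz(*T(*b),115).round(0)[:2])
print("drawer plate")
print(tri([S(397,105),T(60,245)]),tri([S(500,82),T(43,150)]))
print("stand top z18, cell top z66")
S2=lambda x,y:S(x,y,115,195,7);T2=lambda x,y:T(x,y,235,290,7)
for n,a,b in [("st1",(132,318),(295,395)),("st2",(482,355),(395,82)),("st3",(445,462),(528,110)),("st4",(88,422),(440,435)),
 ("cell a",(135,272),(370,275)),("cell b",(222,280),(385,203)),("cell c",(225,312),(435,212)),("cell d",(136,306),(420,285)),
 ("sh a",(318,345),(430,105)),]:
    x,e=tri([S2(*a),T2(*b)]);print(n,x.round(1),np.round(e,1))
E
```

```text
grader tops
Rf- [526.6  10.6 109.5] [1.5 1.5] [531.  10.] [526.   3.]
Rf+ [525.1  97.3 111. ] [0.9 0.9] [530.  95.] [524.  94.]
Rb+ [671.1  99.7 111. ] [2.6 2.6] [672. 100.] [670.  92.]
Rb- [672.8  17.7 109.7] [1.8 1.8] [676.  18.] [671.  10.]
Lf- [521.5 211.2 112.5] [0.7 0.7] [523. 211.] [521. 207.]
Lf+ [518.2 294.1 109.8] [3.5 3.5] [520. 294.] [518. 282.]
Lb+ [666.2 297.2 113.5] [2.2 2.2] [665. 299.] [666. 292.]
Lb- [666.5 220.1 109.6] [0.5 0.5] [670. 218.] [665. 213.]
rib R- [600.6  20.6 115.6] [0.9 0.9] [599.  22.] [601.  20.]
rib R+ [599.4  90.8 114. ] [2.4 2.4] [598.  93.] [600.  86.]
rib L- [593.9 221.1 114.1] [1.4 1.4] [593. 222.] [594. 218.]
rib L+ [591.8 290.5 114.4] [2. 2.] [590. 292.] [592. 287.]
drawer plate
(array([470.71968266, 216.62378253,  77.36139885]), [np.float64(16.210550235361147), np.float64(16.210550235361097)]) (array([476.11437958, 283.0259863 ,  97.13571564]), [np.float64(0.3947928690661057), np.float64(0.3947928690661064)])
stand top z18, cell top z66
st1 [ 501.  -326.3   15.9] [1.2 1.2]
st2 [ 561.6 -212.4   14.9] [2.1 2.1]
st3 [ 604.2 -234.6   15.3] [1.1 1.1]
st4 [ 543.3 -348.9   14.9] [1.6 1.6]
cell a [ 526.1 -319.1   65.8] [0.8 0.8]
cell b [ 537.5 -291.8   62.7] [1.1 1.1]
cell c [ 552.2 -295.    60.6] [3.1 3.1]
cell d [ 540.6 -322.7   63.1] [2.4 2.4]
sh a [ 565.4 -260.5   55.2] [6.1 6.1]
```

```bash
cat >> h.py <<'E'
from scipy.spatial.transform import Rotation as Ro
def toolR(a): # tool down, jaw angle a
    c,s=np.cos(a),np.sin(a);return np.array([[0,c,s],[0,s,-c],[-1,0,0.]])
def cur(st): return np.array(st["eef_pos"]),Ro.from_euler("xyz",st["tcp_rot"]).as_matrix()
def plan(pos,a,st=None):
    from cell import env
    st=st or env.state();p,R=cur(st);G=toolR(a)
    dw=np.array(pos)-p;rv=Ro.from_matrix(R.T@G).as_rotvec()
    print("t",round(st["t"],2),"pos",p.round(1),"jaw",round(np.arctan2(R[1,1],R[0,1]),4),"F",np.round(st["ft_force"],1),"op",round(st["opening"],3))
    print("tool shift",(R.T@dw).round(1),"rotvec",rv.round(4),"shift in final tool axes",(G.T@dw).round(1))
E
python3 - <<'E'
from h import *
plan([390,250,404],1.606)
s=load("scene0")
for n,(u,v,z) in {"pink":(141,217,20),"jar":(219,290,35),"tape":(227,192,0),"coast":(418,172,17)}.items(): print(n,onz(s,u,v,z).round(0))
E
```

```text
t 0.15 pos [277.3 560.1 404.3] jaw 1.111 F [-0.4 -0.4 -0.2] op 1.001
tool shift [   0.5 -227.9  238.6] rotvec [-4.95e-01 -3.00e-04  8.00e-04] shift in final tool axes [ 3.000e-01 -3.139e+02  1.017e+02]
pink [ 431. -294.   20.]
jar [ 735. -166.   35.]
tape [398. -51.   0.]
coast [526. 488.  17.]
```

Emit:
jog_arm:
  deltas: [0,0,0,-0.165,0,0,0,0,0,0,-0.165,0,0,0,0,0,0,-0.165,0,0,0,0,-40,13,0,0,0,0,0,-50,16,0,0,0,0,0,-50,16,0,0,0,0,0,-50,16,0,0,0,0,0,-50,16,0,0,0,0,0,-40,13,0,0,0,0,0,0,0,0,0,0,0]

```text
t: 1.4
eef_pos: [383.9, 277.4, 402.4]
tcp_rot: [-2.217, 1.567, -2.163]
ft_force: [-0.1, 0.4, 0.0]
opening: 0.025
```

```bash
python3 - <<'E'
from h import *
from cell import eyes
plan([390,250,404],1.606)
d=eyes.read_camera("wrist");pickle.dump(d,open("wrist1.pkl","wb"));crop(d,0,0,560,420,1,"w1.png")
E
```

```text
t 1.4 pos [383.9 277.4 402.4] jaw 1.6245 F [-0.1  0.4  0. ] op 0.025
tool shift [ -1.5 -27.7   4.6] rotvec [ 0.0185 -0.0024  0.0032] shift in final tool axes [ -1.6 -27.6   5.1]
```

View pics/w1.png

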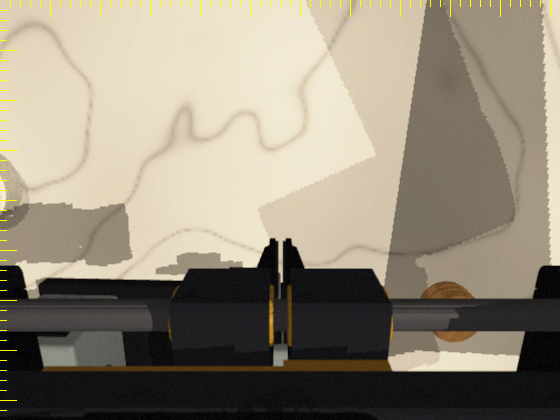

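The wrist view shows the shut fingers at (281,250) and the coasters at (447,310). The gripper hides the drawer, so I use the side view for the pull.

```bash
python3 - <<'E'
from h import *
t=load("side0");s=load("scene0")
for u,v in [(27,182),(27,205),(33,222),(30,200)]: print(onz(t,u/4+215-.5,v/4+120-.5,75).round(1))
# lateral from scene drawer plate top corners z=101
for x,y in [(397,105),(500,82)]: print("plate",onz(s,x/5+249.5,y/5+139.5,101).round(1))
for x,y in [(43,150)]: print("plate side",onz(t,x/4+214.5,y/4+119.5,101).round(1))
plan([400,251,253],1.606)
E
```

```text
[461.6 274.3  75. ]
[457.8 246.7  75. ]
[459.5 226.   75. ]
[460.9 252.2  75. ]
plate [477.8 220.  101. ]
plate [479.7 281.1 101. ]
plate side [475.7 277.3 101. ]
t 1.45 pos [383.6 278.3 402.4] jaw 1.6253 F [-0.4  0.6 -0.1] op 0.009
tool shift [149.5 -27.7  15.2] rotvec [ 0.0193 -0.0024  0.0031] shift in final tool axes [149.4 -27.9  15.4]
```

Emit:
jog_arm:
  deltas: [30,-14,8,0.019,0,0.003,0,40,-14,8,0,0,0,0,40,0,0,0,0,0,0,30,0,0,0,0,0,0,9,0,0,0,0,0,0,0,0,0,0,0,0,0]

```text
t: 2.2
eef_pos: [400.3, 255.9, 250.0]
tcp_rot: [1.29, 1.568, 1.33]
ft_force: [0.4, -0.4, 0.2]
opening: 0.004
```

```bash
python3 - <<'E'
from h import *
from cell import eyes
plan([440,251,253],1.606)
d=eyes.read_camera("side");pickle.dump(d,open("side1.pkl","wb"));crop(d,190,90,310,240,4,"t1.png")
E
```

```text
t 2.2 pos [400.3 255.9 250. ] jaw 1.6109 F [ 0.4 -0.4  0.2] op 0.004
tool shift [-3.  -6.4 39.5] rotvec [ 0.0049  0.0006 -0.0022] shift in final tool axes [-3.  -6.3 39.5]
```

View pics/t1.png

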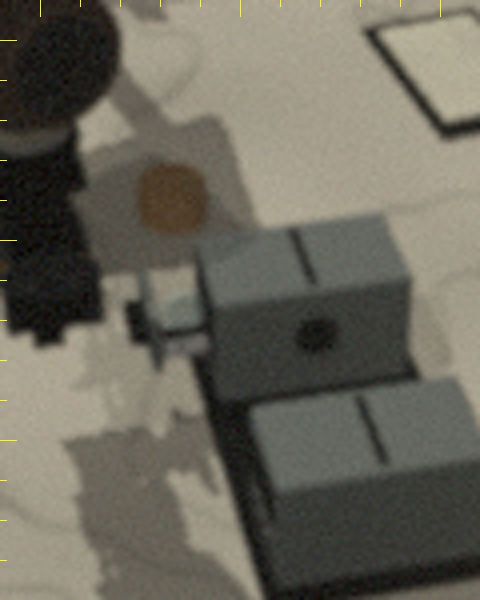

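The side view shows the shut fingertips at (201,175) and the pull at (223,171), level with each other and about 50 mm apart. I correct sideways and advance.

Emit:
jog_arm:
  deltas: [-3,-6,14,0,0,0,0,0,0,14,0,0,0,0,0,0,10,0,0,0,0,0,0,6,0,0,0,0,0,0,6,0,0,0,0,0,0,6,0,0,0,0]

```text
t: 3.0
eef_pos: [460.7, 252.0, 256.6]
tcp_rot: [0.68, 1.564, 0.72]
ft_force: [-1.6, 0.6, 1.0]
opening: 0.003
```

```bash
python3 - <<'E'
from h import *
plan([485,251,253],1.606)
E
```

```text
t 3.0 pos [460.7 252.  256.6] jaw 1.6107 F [-1.6  0.6  1. ] op 0.003
tool shift [ 3.7 -2.  24.2] rotvec [ 0.0047  0.0052 -0.0042] shift in final tool axes [ 3.6 -1.9 24.3]
```

Emit:
jog_arm:
  deltas: [2,0,5,0,0,0,0,1,0,5,0,0,0,0,0,0,4,0,0,0,0,0,0,3,0,0,0,0]

```text
t: 3.5
eef_pos: [478.1, 252.8, 253.2]
tcp_rot: [1.016, 1.567, 1.056]
ft_force: [-6.5, 0.5, 4.7]
opening: 0.004
```

Emit:
jog_arm:
  deltas: [0,0,3,0,0,0,0,0,0,3,0,0,0,0]

```text
t: 3.75
eef_pos: [484.1, 253.0, 253.3]
tcp_rot: [1.24, 1.567, 1.28]
ft_force: [-0.2, -1.3, 1.8]
opening: 0.005
```

Emit:
jog_arm:
  deltas: [0,0,2,0,0,0,0,0,0,2,0,0,0,0]

```text
t: 4.0
eef_pos: [486.7, 253.2, 253.1]
tcp_rot: [2.741, 1.565, 2.78]
ft_force: [-16.6, 2.9, 11.2]
opening: 0.002
```

Emit:
jog_arm:
  deltas: [0,0,2,0,0,0,0]

```text
t: 4.12
eef_pos: [487.5, 253.4, 253.1]
tcp_rot: [2.989, 1.561, 3.029]
ft_force: [-13.6, 0.9, 11.1]
opening: 0.004
```

Emit:
jog_arm:
  deltas: [0,0,3,0,0,0,0,0,0,2,0,0,0,0,0,0,1,0,0,0,0]

```text
t: 4.5
eef_pos: [489.7, 253.8, 253.1]
tcp_rot: [-3.107, 1.548, -3.067]
ft_force: [-5.4, 0.1, 4.2]
opening: 0.002
```

Emit:
jog_arm:
  deltas: [0,0,-10,0,0,0,0,0,0,-15,0,0,0,0,0,0,-15,0,0,0,0,-30,0,0,0,0,0,0,-40,0,0,0,0,0,0,-40,0,0,0,0,0,0,-40,0,0,0,0,0,0,0,0,0,0,0,0,0]

```text
t: 5.5
eef_pos: [446.8, 252.2, 407.9]
tcp_rot: [-3.106, 1.549, -3.064]
ft_force: [-0.0, 0.4, 0.2]
opening: 0.001
```

```bash
python3 - <<'E'
from h import *
from cell import eyes
plan([500,-240,400],-0.49)
d=eyes.read_camera("side");pickle.dump(d,open("side2.pkl","wb"));crop(d,190,90,310,240,4,"t2.png")
E
```

```text
t 5.5 pos [446.8 252.2 407.9] jaw 1.6119 F [-0.   0.4  0.2] op 0.001
tool shift [   7.6 -494.    33.1] rotvec [ 2.1018 -0.0124  0.0235] shift in final tool axes [  7.9 278.6 409.2]
```

View pics/t2.png

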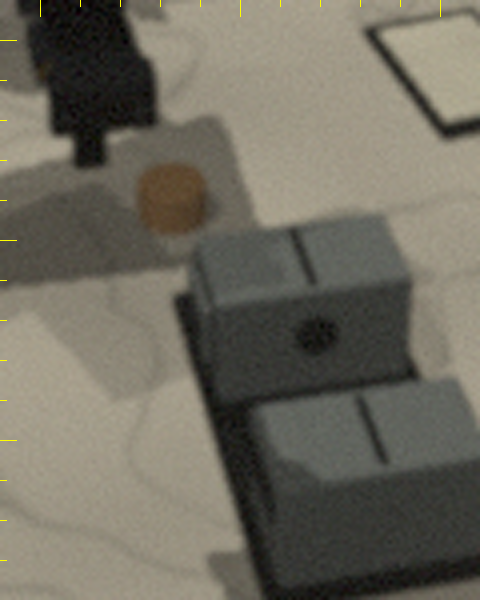

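```bash
python3 - <<'E'
from h import *
d=load("side2")
for P in [(497,250,75),(497,232,75),(497,270,75),(511,250,83)]:
    p=proj(d,P);print(P,(p-[190,90]+.5)*4)
crop(d,220,130,270,190,10,"t2b.png",[proj(d,(497,250,75))])
E
```

```text
(497, 250, 75) [178.10667977 315.92758972]
(497, 232, 75) [181.827152   330.71597698]
(497, 270, 75) [174.04823884 299.79582139]
(511, 250, 83) [196.09841103 305.3152853 ]
```

View pics/t2b.png

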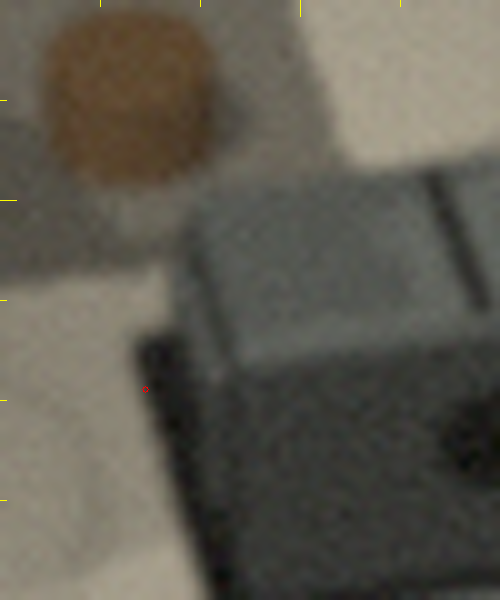

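The pull sits where a home drawer puts it (side view about (234,169)) and the front is flush with the housing. Now to the cell.

Emit:
jog_arm:
  deltas: [0,0,0,0.18,0,0,0.6,0,0,0,0.18,0,0,0.6,0,0,0,0.18,0,0,0.6,0,0,0,0.18,0,0,0.6,0,0,0,0.18,0,0,0.6,0,0,0,0.18,0,0,0.6,0,0,0,0.18,0,0,0.6,0,0,0,0.18,0,0,0.6,0,0,0,0.18,0,0,0.6,0,0,0,0.18,0,0,0.6]

```text
t: 6.8
eef_pos: [441.1, 251.4, 391.3]
tcp_rot: [-1.079, 1.525, -2.896]
ft_force: [-0.3, -0.6, -0.3]
opening: 0.598
```

```bash
python3 - <<'E'
from h import *
plan([519,-342,404],-0.49)
E
```

```text
t 6.8 pos [441.1 251.4 391.3] jaw -0.2462 F [-0.3 -0.6 -0.3] op 0.598
tool shift [ -9.5 219.5 556.8] rotvec [0.2442 0.0267 0.0379] shift in final tool axes [-12.7 348.  486.9]
```

Emit:
jog_arm:
  deltas: [0,0,0,0.12,0.0135,0.019,0.6,0,0,0,0.12,0.0135,0.019,0.6,-2,29,41,0,0,0,0.6,-2,29,41,0,0,0,0.6,-2,29,41,0,0,0,0.6,-2,29,41,0,0,0,0.6,-2,29,41,0,0,0,0.6,-2,29,41,0,0,0,0.6,-1,29,41,0,0,0,0.6,-1,29,41,0,0,0,0.6]

```text
t: 8.05
eef_pos: [485.4, -155.8, 391.0]
tcp_rot: [-1.085, 1.552, 3.137]
ft_force: [0.9, 0.5, -0.1]
opening: 0.6
```

```bash
python3 - <<'E'
from h import *
plan([519,-342,404],-0.49)
E
```

```text
t 8.05 pos [ 485.4 -155.8  391. ] jaw -0.4906 F [ 0.9  0.5 -0.1] op 0.6
tool shift [-13.6 117.2 148.5] rotvec [-0.0006  0.0088  0.0167] shift in final tool axes [-13.  117.3 148.5]
```

Emit:
jog_arm:
  deltas: [-3,29,37,0,0.009,0.016,0.6,-3,29,37,0,0,0,0.6,-3,29,37,0,0,0,0.6,-3,24,30,0,0,0,0.6,0,0,0,0,0,0,0.6,0,0,0,0,0,0,0.6]

```text
t: 8.8
eef_pos: [515.1, -339.3, 392.1]
tcp_rot: [-1.743, 1.557, 2.475]
ft_force: [-0.5, 0.4, 0.1]
opening: 0.601
```

```bash
python3 - <<'E'
from h import *
from cell import eyes
plan([519,-342,404],-0.49)
d=eyes.read_camera("wrist");pickle.dump(d,open("wrist2.pkl","wb"));crop(d,0,0,560,420,1,"w2.png")
E
```

```text
t 8.8 pos [ 515.1 -339.3  392.1] jaw -0.4944 F [-0.5  0.4  0.1] op 0.601
tool shift [-11.9   4.5   0.5] rotvec [-0.0045 -0.0025  0.014 ] shift in final tool axes [-11.9   4.7   0.5]
```

View pics/w2.png

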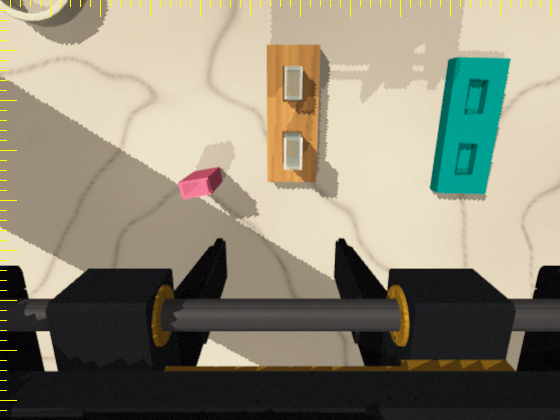

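Wrist view: tall cell top at (292,151) in the wooden stand, short cell at (293,83), pink decoy at (201,183), turquoise stand at (470,125). I move above the cell for a second wrist view.

Emit:
jog_arm:
  deltas: [0,12,-20,0,0,0.014,0.6,0,12,-20,0,0,0,0.6,0,0,0,0,0,0,0.6,0,0,0,0,0,0,0.6]

```text
t: 9.35
eef_pos: [558.8, -310.2, 392.1]
tcp_rot: [2.916, 1.568, 0.855]
ft_force: [0.1, -1.1, -0.3]
opening: 0.598
```

```bash
python3 - <<'E'
from h import *
from cell import eyes
plan([538,-307,392],-0.49)
d=eyes.read_camera("wrist");pickle.dump(d,open("wrist3.pkl","wb"));
a=load("wrist2")
crop(a,255,35,335,195,5,"w2c.png");crop(d,235,90,315,250,5,"w3c.png")
i=np.hstack([cv2.imread("pics/w2c.png"),cv2.imread("pics/w3c.png")]);i=i[200:] ;cv2.imwrite("pics/w23.png",i[:600])
E
```

```text
t 9.35 pos [ 558.8 -310.2  392.1] jaw -0.4902 F [ 0.1 -1.1 -0.3] op 0.598
tool shift [  0.1 -19.8   7. ] rotvec [-0.0002 -0.0027 -0.0006] shift in final tool axes [  0.1 -19.8   7. ]
```

View pics/w23.png

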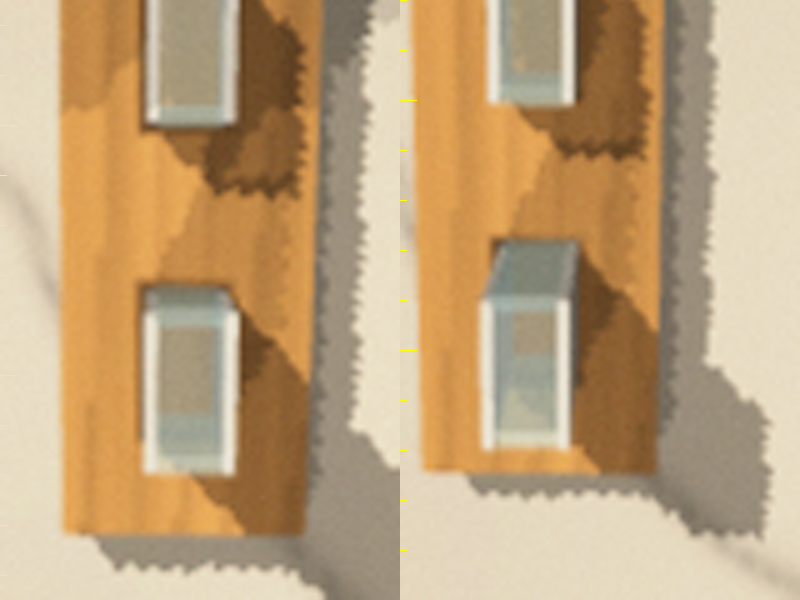

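```bash
python3 - <<'E'
from h import *
a=load("wrist2");b=load("wrist3")
A=lambda x,y:(a,x/5+255-.5,(y+200)/5+35-.5)
B=lambda x,y:(b,(x-400)/5+235-.5,(y+200)/5+90-.5)
for n,p,q in [("bl",(143,474),(482,449)),("br",(236,474),(571,449)),("tl",(143,310),(481,298)),("tr",(238,312),(571,298)),
 ("stand bl",(63,534),(424,470)),("stand br",(305,534),(657,472))]:
    x,e=tri([A(*p),B(*q)]);z=66 if n[0]!='s' else 18
    print(n,x.round(1),np.round(e,1),"z-plane",onz(*A(*p),z).round(1)[:2],onz(*B(*q),z).round(1)[:2])
pts=np.array([[onz(*A(*p),66)[:2],onz(*B(*q),66)[:2]] for p,q in [((143,474),(482,449)),((236,474),(571,449)),((143,310),(481,298)),((238,312),(571,298))]])
m=pts.mean(1);print("centre",m.mean(0));
for v in (m[2]-m[0],m[3]-m[1],m[1]-m[0]): print(np.linalg.norm(v),np.arctan2(v[1],v[0]))
# stand long edges
for pp in [((63,534),(58,210)),((305,534),(318,210))]:
    P=[onz(*A(*q),18) for q in pp];v=(P[1]-P[0]);print("edge dir A",np.arctan2(v[1],v[0]))
for pp in [((424,470),(413,0)),((657,472),(664,0))]:
    P=[onz(*B(*q),18) for q in pp];v=(P[1]-P[0]);print("edge dir B",np.arctan2(v[1],v[0]))
E
```

```text
bl [ 525.1 -318.    66. ] [0. 0.] z-plane [ 525.1 -318. ] [ 525.1 -318. ]
br [ 539.5 -325.7   66. ] [0. 0.] z-plane [ 539.5 -325.7] [ 539.5 -325.7]
tl [ 538.6 -293.1   65.1] [0.2 0.2] z-plane [ 538.5 -292.8] [ 538.9 -293.1]
tr [ 552.8 -301.1   63.6] [0. 0.] z-plane [ 552.8 -300.9] [ 553.2 -300.7]
stand bl [ 499.9 -329.    14.2] [0. 0.] z-plane [ 500.4 -328.4] [ 500.9 -328.1]
stand br [ 544.4 -352.1   17.1] [0. 0.] z-plane [ 544.4 -351.9] [ 544.5 -351.9]
centre [ 539.08280748 -309.36078637]
28.500843045750212 1.0714868840348697
28.32018825606063 1.0763239084167384
16.395846347644113 -0.49116001510406465
edge dir A 1.0814236013250476
edge dir A 1.0645333764995342
edge dir B 1.0711415920160965
edge dir B 1.0710581354010347
```

The two views agree: cell top at 66 mm, size 16.4 x 28.4 mm, centre (539.1, −309.4), cell x at 1.072 rad. The frosted (white) sides face the jaws.

```bash
python3 - <<'E'
from h import *
plan([539.1,-309.4,300],-0.499)
E
```

```text
t 9.4 pos [ 558.7 -310.3  392.1] jaw -0.4905 F [ 0.2  1.  -0.6] op 0.6
tool shift [ 92.1 -17.8   8.7] rotvec [ 0.0085 -0.0028 -0.0007] shift in final tool axes [ 92.1 -17.7   8.6]
```

Emit:
jog_arm:
  deltas: [10,-10,5,0.0085,-0.003,0,0.6,30,-6,3,0,0,0,0.6,30,0,0,0,0,0,0.6,15,0,0,0,0,0,0.6,0,0,0,0,0,0,0.6,0,0,0,0,0,0,0.6]

```text
t: 10.15
eef_pos: [536.6, -310.9, 304.6]
tcp_rot: [0.671, 1.569, -1.403]
ft_force: [0.4, 0.1, -0.7]
opening: 0.599
```

```bash
python3 - <<'E'
from h import *
plan([539.1,-309.4,221],-0.499)
E
```

```text
t 10.15 pos [ 536.6 -310.9  304.6] jaw -0.5033 F [ 0.4  0.1 -0.7] op 0.599
tool shift [83.6  1.4 -2.6] rotvec [-0.0043  0.0012 -0.0009] shift in final tool axes [83.6  1.5 -2.5]
```

Emit:
jog_arm:
  deltas: [20,1,-2,-0.004,0,0,0.6,17,0,0,0,0,0,0.6,0,0,0,0,0,0,0.6,0,0,0,0,0,0,0.6]

```text
t: 10.65
eef_pos: [539.0, -310.1, 269.7]
tcp_rot: [1.262, 1.564, -0.809]
ft_force: [0.1, -0.9, 0.4]
opening: 0.601
```

```bash
python3 - <<'E'
from h import *
from cell import eyes
plan([539.1,-309.4,221],-0.499)
d=eyes.read_camera("wrist");pickle.dump(d,open("wrist4.pkl","wb"));crop(d,0,0,560,420,1,"w4.png",[proj(d,(539.1,-309.4,66))])
E
```

```text
t 10.65 pos [ 539.  -310.1  269.7] jaw -0.4994 F [ 0.1 -0.9  0.4] op 0.601
tool shift [48.7 -0.5 -0.8] rotvec [-0.0004  0.0019 -0.0061] shift in final tool axes [48.7 -0.2 -0.7]
```

View pics/w4.png

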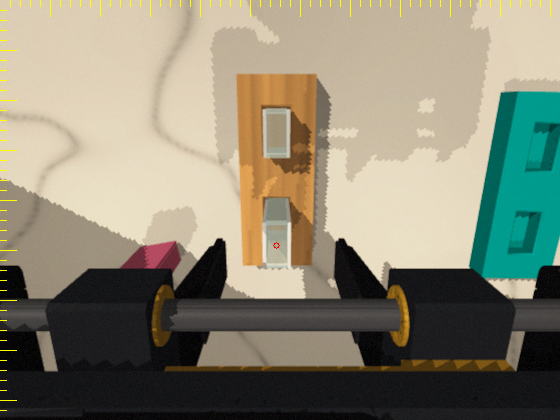

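```bash
python3 - <<'E'
from h import *
d=load("wrist4")
from cell import env
p,R=cur(env.state())
for L in (171,190): print(proj(d,p+R[:,0]*L))
for w in (28.5,-28.5): print(proj(d,p+R[:,0]*190+R[:,1]*w), proj(d,p+R[:,0]*190+R[:,1]*w-R[:,2]*10))
crop(d,200,180,360,290,5,"w4c.png",[proj(d,p+R[:,0]*190+R[:,1]*w-R[:,2]*10) for w in (28.5,-28.5)])
E
```

```text
[278.70542116 273.50261348]
[278.84429999 256.94505208]
[332.81573799 256.94908079] [333.61141591 239.23554654]
[224.87275398 256.94102336] [224.04186459 239.22733171]
```

View pics/w4c.png

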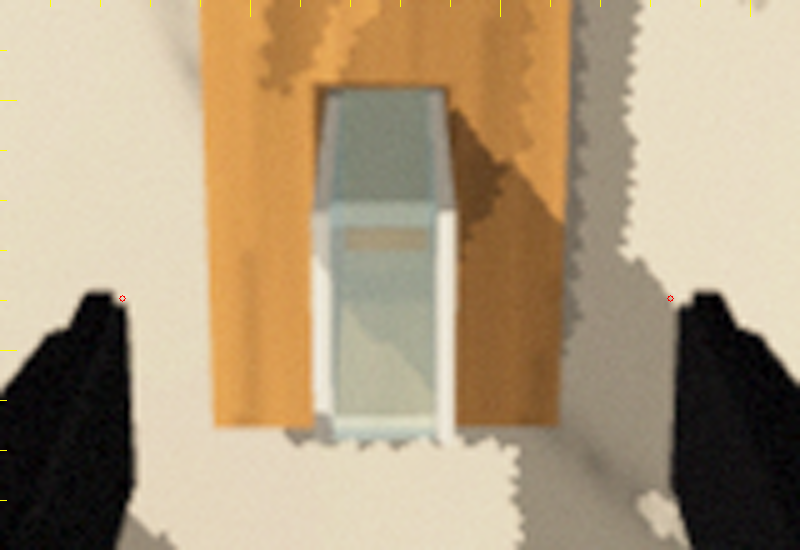

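Emit:
jog_arm:
  deltas: [0,-1,-1,0,0.002,-0.006,0.6,10,0,0,0,0,0,0.6,20,0,0,0,0,0,0.6,14,0,0,0,0,0,0.6,0,0,0,0,0,0,0.6,0,0,0,0,0,0,0.6]

```text
t: 11.45
eef_pos: [538.7, -308.7, 224.7]
tcp_rot: [1.57, 1.569, -0.5]
ft_force: [-0.9, 0.3, -0.1]
opening: 0.601
```

```bash
python3 - <<'E'
from h import *
from cell import eyes
plan([539.1,-309.4,221],-0.499)
d=eyes.read_camera("wrist");pickle.dump(d,open("wrist5.pkl","wb"));crop(d,180,150,380,290,4,"w5.png")
E
```

```text
t 11.45 pos [ 538.7 -308.7  224.7] jaw -0.4994 F [-0.9  0.3 -0.1] op 0.601
tool shift [3.7 0.7 0.4] rotvec [-0.0004  0.     -0.0014] shift in final tool axes [3.7 0.7 0.4]
```

View pics/w5.png

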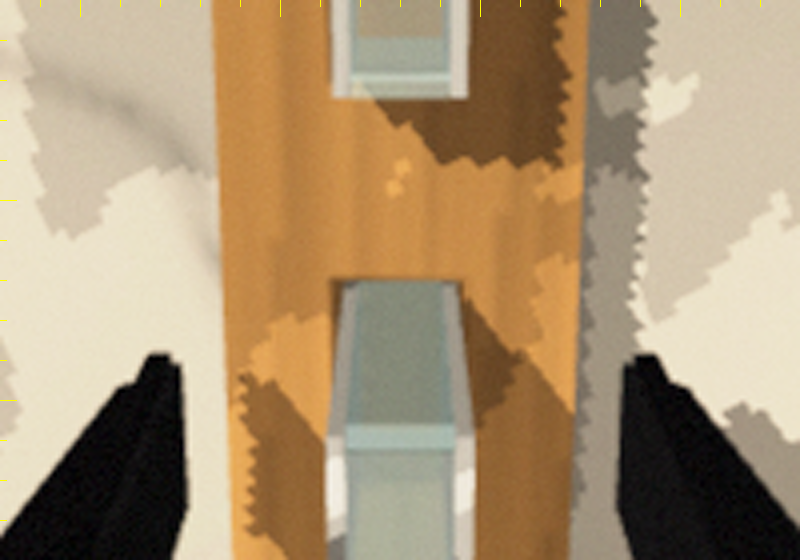

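Wrist view: the cell (262–298 px) lies midway between the fingers (226 and 335 px). Lower 3 mm and close.

Emit:
jog_arm:
  deltas: [3,0,0,0,0,0,0.6,0,0,0,0,0,0,0.4,0,0,0,0,0,0,0.2,0,0,0,0,0,0,0.1,0,0,0,0,0,0,0.1,0,0,0,0,0,0,0.1,0,0,0,0,0,0,0.05,0,0,0,0,0,0,0,0,0,0,0,0,0,0]

```text
t: 12.62
eef_pos: [538.8, -308.8, 222.8]
tcp_rot: [1.493, 1.567, -0.577]
ft_force: [0.3, -0.4, 0.0]
opening: 0.168
```

```bash
python3 - <<'E'
from h import *
from cell import eyes
plan([539.1,-309.4,221],-0.499)
d=eyes.read_camera("wrist");pickle.dump(d,open("wrist6.pkl","wb"));crop(d,180,150,380,290,4,"w6.png")
E
```

```text
t 12.62 pos [ 538.8 -308.8  222.8] jaw -0.4994 F [ 0.3 -0.4  0. ] op 0.168
tool shift [1.8 0.5 0.4] rotvec [-0.0004  0.0003 -0.0034] shift in final tool axes [1.8 0.5 0.4]
```

View pics/w6.png

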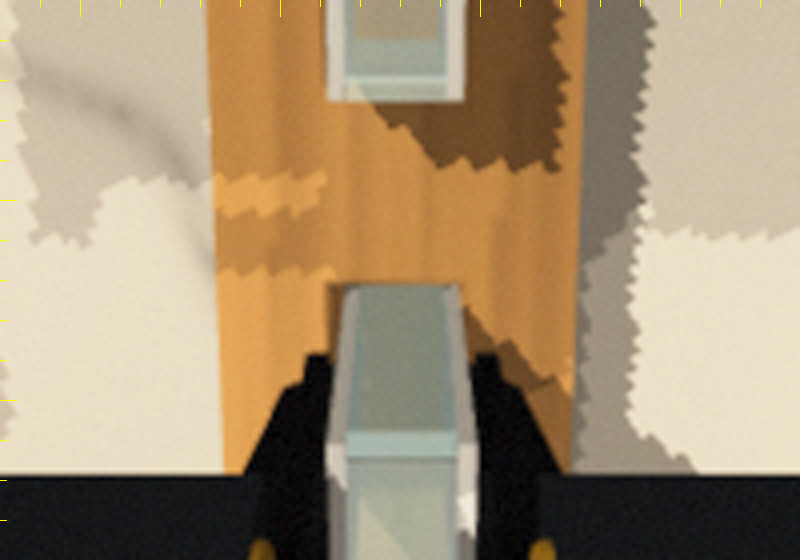

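The opening reads 0.168 (16 mm), so the cell is gripped by its frosted faces. Lift.

Emit:
jog_arm:
  deltas: [-6,0,0,0,0,0,0,-12,0,0,0,0,0,0,-20,0,0,0,0,0,0,-30,0,0,0,0,0,0,-30,0,0,0,0,0,0,-30,0,0,0,0,0,0,-25,0,0,0,0,0,0,0,0,0,0,0,0,0]

```text
t: 13.68
eef_pos: [537.8, -308.0, 386.1]
tcp_rot: [1.471, 1.564, -0.599]
ft_force: [-0.2, 0.0, 0.2]
opening: 0.165
```

```bash
python3 - <<'E'
from h import *
from cell import eyes
plan([596,155,380],0.035)
d=eyes.read_camera("wrist");pickle.dump(d,open("wrist7.pkl","wb"));crop(d,0,0,560,420,1,"w7.png")
E
```

```text
t 13.68 pos [ 537.8 -308.   386.1] jaw -0.4993 F [-0.2  0.   0.2] op 0.165
tool shift [   4.7 -170.6 -434.4] rotvec [-0.5343  0.0025 -0.0064] shift in final tool axes [   6.1   74.4 -460.7]
```

View pics/w7.png

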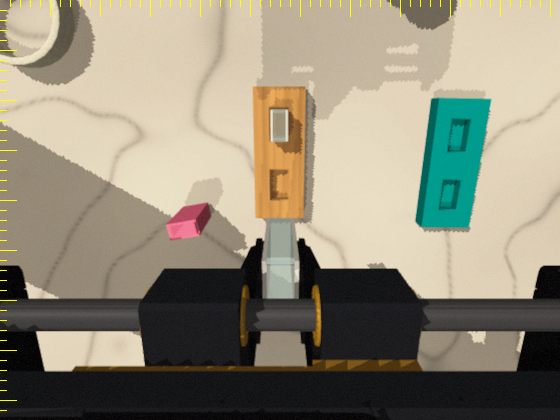

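The cell is out: the socket at (279,185) is empty and the cell hangs between the fingers. Now rotate and carry.

Emit:
jog_arm:
  deltas: [0,0,0,-0.13,0,0,0,0,0,0,-0.178,0,0,0,0,0,0,-0.178,0,-0.005,0,0,3,-20,-0.03,0,0,0,0,7,-40,0,0,0,0,0,7,-45,0,0,0,0,0,7,-45,0,0,0,0,0,7,-45,0,0,0,0,0,7,-45,0,0,0,0,0,7,-45,0,0,0,0]

```text
t: 14.98
eef_pos: [574.7, -9.7, 376.1]
tcp_rot: [-1.964, 1.557, 2.759]
ft_force: [0.6, -0.7, -0.2]
opening: 0.167
```

```bash
python3 - <<'E'
from h import *
plan([596,155,380],0.035)
E
```

```text
t 14.97 pos [574.7  -9.7 376.1] jaw 0.0115 F [ 0.6 -0.7 -0.2] op 0.167
tool shift [  -3.3   23.2 -164.4] rotvec [-0.0236 -0.0056  0.013 ] shift in final tool axes [  -3.9   27.1 -163.8]
```

Emit:
jog_arm:
  deltas: [-1,6,-38,-0.023,-0.005,0.013,0,-1,6,-38,0,0,0,0,-1,6,-38,0,0,0,0,-1,4,-25,0,0,0,0,0,0,0,0,0,0,0,0,0,0,0,0,0,0]

```text
t: 15.72
eef_pos: [589.4, 142.5, 376.2]
tcp_rot: [-1.751, 1.564, 2.988]
ft_force: [-0.1, 0.3, -0.7]
opening: 0.165
```

```bash
python3 - <<'E'
from h import *
from cell import eyes
plan([596,155,380],0.035)
d=eyes.read_camera("wrist");pickle.dump(d,open("wrist8.pkl","wb"));crop(d,0,0,560,420,1,"w8.png")
E
```

```text
t 15.72 pos [589.4 142.5 376.2] jaw 0.0272 F [-0.1  0.3 -0.7] op 0.165
tool shift [ -3.8   6.9 -12.4] rotvec [-0.0079 -0.0012  0.0066] shift in final tool axes [ -3.8   7.  -12.3]
```

View pics/w8.png

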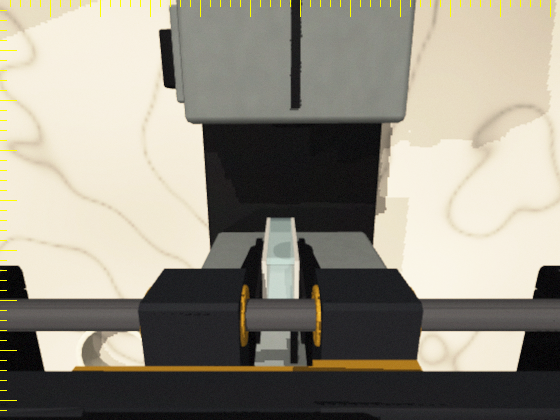

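Wrist view: the lamp housing's inner top edge runs from (187,121) to (405,121), the rib ends at (296,109), and the drawer plate and pull sit at (180,50) and (166,58). I use this to refine the grader pose.

```bash
python3 - <<'E'
from h import *
d=load("wrist8");g=cv2.cvtColor(d["image"],cv2.COLOR_RGB2GRAY).astype(float)
# rib: dark columns per row
pts=[]
for v in range(5,100,5):
    r=g[v,270:325];m=np.where(r<0.5*(r.min()+np.median(r)))[0];pts.append((270+m.mean(),v))
P=np.array([onz(d,u,v,115) for u,v in pts]);k=np.polyfit(P[:,1],P[:,0],1);print("rib: dx/dy",k[0],"x at155",np.polyval(k,155), "rms",np.std(P[:,0]-np.polyval(k,P[:,1])))
crop(d,150,20,430,140,3,"w8c.png")
# edges
for n,(u,v) in {"cL":(186,121),"cR":(405,121),"ribend":(296,109)}.items(): print(n,onz(d,u,v,115).round(1))
E
```

```text
rib: dx/dy -0.0312393250881349 x at155 597.5042788973568 rms 0.2025095036688995
cL [522.8 207.7 115. ]
cR [669.6 211.7 115. ]
ribend [596.4 217.5 115. ]
```

View pics/w8c.png

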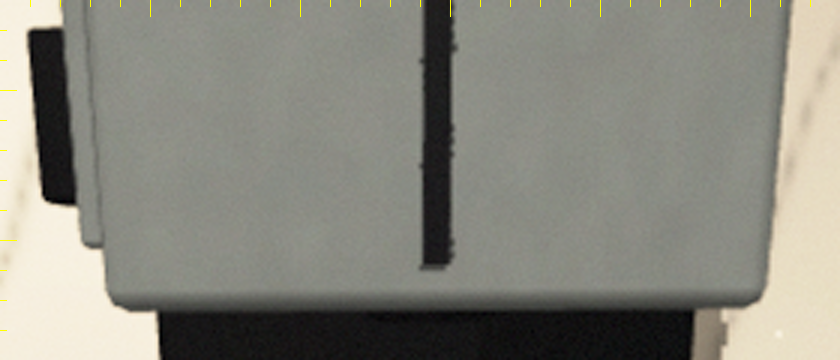

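```bash
python3 - <<'E'
from h import *
plan([597.5,154.5,262],0.032)
E
```

```text
t 15.78 pos [589.5 142.2 376.3] jaw 0.0268 F [ 0.5  0.2 -0.6] op 0.163
tool shift [114.2   9.1 -11.9] rotvec [-0.0052 -0.0013  0.0066] shift in final tool axes [114.3   8.4 -12. ]
```

Emit:
jog_arm:
  deltas: [0,5,-7,-0.005,-0.001,0.0066,0,10,4,-5,0,0,0,0,20,0,0,0,0,0,0,20,0,0,0,0,0,0,5,0,0,0,0,0,0,0,0,0,0,0,0,0,0,0,0,0,0,0,0]

```text
t: 16.65
eef_pos: [599.7, 153.6, 318.4]
tcp_rot: [1.873, 1.57, 0.33]
ft_force: [0.7, -0.4, -0.3]
opening: 0.169
```

```bash
python3 - <<'E'
from h import *
plan([597.5,154.5,262],0.032)
E
```

```text
t 16.65 pos [599.7 153.6 318.4] jaw 0.0272 F [ 0.7 -0.4 -0.3] op 0.169
tool shift [56.4 -2.2 -0.9] rotvec [-0.0048 -0.0003 -0.0009] shift in final tool axes [56.4 -2.2 -1. ]
```

Emit:
jog_arm:
  deltas: [10,-2,-1,-0.005,0,0,0,18,0,0,0,0,0,0,18,0,0,0,0,0,0,5,0,0,0,0,0,0,0,0,0,0,0,0,0,0,0,0,0,0,0,0]

```text
t: 17.4
eef_pos: [597.5, 154.9, 267.2]
tcp_rot: [1.728, 1.566, 0.19]
ft_force: [-0.2, -0.3, -0.3]
opening: 0.166
```

```bash
python3 - <<'E'
from h import *
plan([597.5,154.5,262],0.032)
E
```

```text
t 17.4 pos [597.5 154.9 267.2] jaw 0.0333 F [-0.2 -0.3 -0.3] op 0.166
tool shift [ 5.2 -0.   0.4] rotvec [ 0.0013 -0.0007 -0.0047] shift in final tool axes [ 5.2 -0.   0.4]
```

Emit:
jog_arm:
  deltas: [4,0,0,0,0,-0.0047,0,0,0,0,0,0,0,0,0,0,0,0,0,0,0,0,0,0,0,0,0,0,0,0,0,0,0,0,0]

```text
t: 18.02
eef_pos: [597.6, 154.9, 264.1]
tcp_rot: [2.151, 1.569, 0.614]
ft_force: [-1.1, 0.4, 0.1]
opening: 0.166
```

```bash
python3 - <<'E'
from h import *
from cell import eyes
plan([597.5,154.5,262],0.032)
for n in ["wrist","scene","side"]:
    d=eyes.read_camera(n);pickle.dump(d,open(n+"9.pkl","wb"))
    if n=="wrist": crop(d,0,0,560,420,1,"w9.png")
    if n=="scene": crop(d,250,120,400,260,4,"s9.png")
    if n=="side": crop(d,205,110,325,250,4,"t9.png")
E
```

```text
t 18.02 pos [597.6 154.9 264.1] jaw 0.0333 F [-1.1  0.4  0.1] op 0.166
tool shift [ 2.1 -0.1  0.4] rotvec [ 0.0013 -0.001  -0.0015] shift in final tool axes [ 2.1 -0.1  0.4]
```

View pics/w9.png

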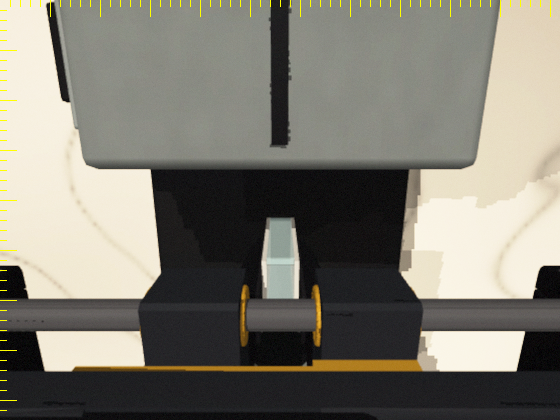

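View pics/s9.png

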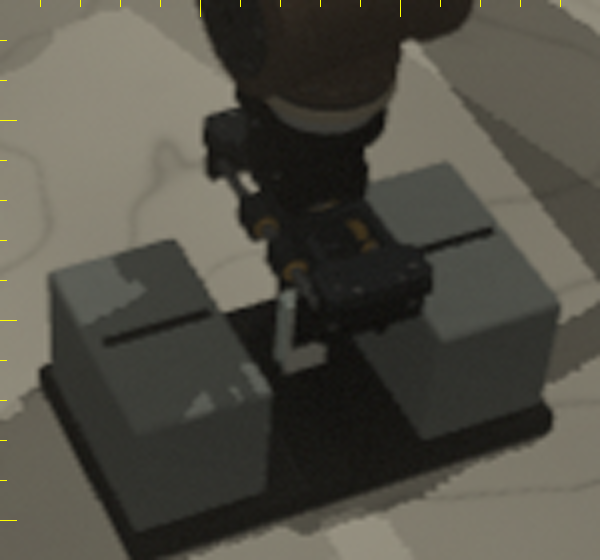

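View pics/t9.png

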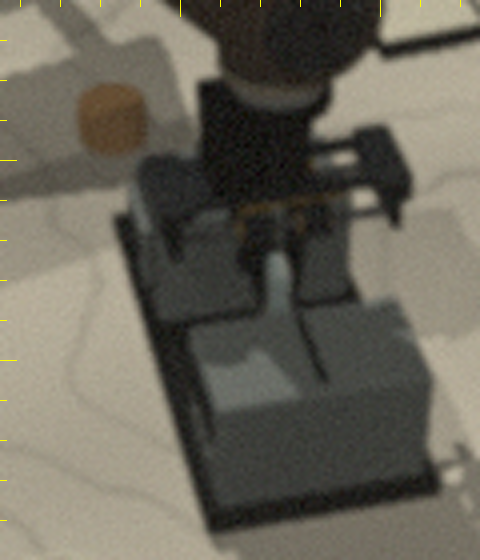

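Wrist view: the rib (280,145) is in line with the cell (281,240). The scene and side views show the cell in the bay, free of both housings, and the drawer shut. Numeric check next.

```bash
python3 - <<'E'
from h import *
d=load("wrist9");g=cv2.cvtColor(d["image"],cv2.COLOR_RGB2GRAY).astype(float)
pts=[]
for v in range(5,140,5):
    r=g[v,255:310];m=np.where(r<0.5*(r.min()+np.median(r)))[0];pts.append((255+m.mean(),v))
P=np.array([onz(d,u,v,115) for u,v in pts]);k=np.polyfit(P[:,1],P[:,0],1);print("rib slope",k[0],"x at 154.5",np.polyval(k,154.5))
for n,(u,v) in {"cL":(83,167),"cR":(476,167)}.items(): print(n,onz(d,u,v,115).round(1))
# cell top edge in wrist view (near face), z=264.1-157
for u,v in [(262,262),(299,262)]: print("cell top",onz(d,u,v,107).round(1))
for u,v in [(267,219),(294,219)]: print("cell bottom",onz(d,u,v,47).round(1))
s=load("scene9");t=load("side9")
print("scene/side bottom corners expected", [((proj(s,(597.5+a,154.5+b,47))-[250,120]+.5)*4).round(0) for a,b in [(8,-14.5),(8,14.5)]])
print("side top corner exp",[((proj(t,(597.5+a,154.5-14.5,z))-[205,110]+.5)*4).round(0) for a,z in[(-8,107),(8,107)]])
# drawer: plate/pull edges in wrist at z 101 / 83
print("pull front",onz(d,48,5,83).round(1),onz(d,66,99,83).round(1),"face",onz(d,60,20,115).round(1))
E
```

```text
rib slope -0.030728045297088096 x at 154.5 597.5487664120127
cL [522.7 207.2 115. ]
cR [669.3 212.1 115. ]
cell top [589.9 167.1 107. ]
cell top [605.7 167.6 107. ]
cell bottom [589.9 166.9  47. ]
cell bottom [606.  167.4  47. ]
scene/side bottom corners expected [array([280., 377.]), array([321., 366.])]
side top corner exp [array([269., 280.]), array([291., 277.])]
pull front [498.6 268.4  83. ] [501.  231.4  83. ] face [521.  256.7 115. ]
```

Emit:
jog_arm:
  deltas: [0,0,0,0,0,0,0,0,0,0,0,0,0,0,0,0,0,0,0,0,0,0,0,0,0,0,0,0]

```text
t: 18.68
eef_pos: [597.6, 154.9, 264.1]
tcp_rot: [2.161, 1.569, 0.624]
ft_force: [-0.7, -0.5, -0.2]
opening: 0.167
```

```bash
python3 - <<'E'
from h import *
from cell import env
plan([597.5,154.5,264],0.032)
print(np.abs(env.state()["qvel"]).max())
print(env.job_done())
E
```

```text
t 18.68 pos [597.6 154.9 264.1] jaw 0.0333 F [-0.7 -0.5 -0.2] op 0.167
tool shift [ 0.1 -0.2  0.4] rotvec [ 0.0013 -0.0009 -0.0014] shift in final tool axes [ 0.1 -0.2  0.4]
0.0012506760711277999
the job is handed in; nothing more can be done
None
```

I pushed the filter drawer home, took the tall cell out of the stand by its frosted faces, and handed in at 18.7 s of the 51 s while still holding it in the light path. The simulator gives no verdict, so what follows is from my own last checks.

- **Drawer:** the push rose to about 6.5 N at the catch, dropped once past it, then met the stop at about 17 N. In the last wrist view the pull front measured x ≈ 498.5–501 mm, against 497.5 mm expected for fully home.
- **Cell position:** the centre measured about 0.3 mm off the light path front to back and about 2 mm off midway between the lenses. From the tool height the centre is about 77 mm up, against 75 mm wanted.
- **Cell attitude:** upright and square to about 0.003 rad. The cell's top and bottom edges line up in the wrist view, and the jaw angle is 0.033 rad against 0.031 rad for the grader.
- **Grip and stillness:** the opening of 16 mm matches the cell, there was no outside force beyond noise, and the arm's joints were still.
- **Disagreements:** early heights from the fixed cameras read 1–5 mm low against the stated sizes. In the final scene view, the cell's lower corners sat 1–3 pixels above where I expected. Both are well inside the limits.
- **Not checked:** I kept clear of the short cell, jar, tape roll and coasters, but did not re-measure where they stand at the end.

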